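# Close up the file rack and clamp its bookend

### The arm

A 7-joint arm with a two-finger parallel gripper is mounted at the origin on the work surface. World frame = base frame: x ahead of the robot, y to its left, z up, the work surface at z = 0. Lengths are in m, angles in rad, forces in N, time in s.
With the tool pointing down it reaches from about 0.425 to 0.875 m from the base axis. Payload 4.7 kg.
Tool frame: the origin (TCP) lies on the centre line of the jaws, within the pads' length; the fingertips stand 14 mm ahead of it and the grasp point (between the pads) lies 5 mm behind it; z points along the fingers, y is the line along which they close (so a half turn about z gives the same grasp; the last joint's range is limited). The gripper opens to 87 mm and grips with 3 to 60 N. Pads are 19 mm wide; open, the fingers measure 117 mm over their backs; the gripper's body (75 mm by 190 mm) begins 51 mm behind the grasp point.
Start: joints at [1.342, 0.321, -0.07, 1.45, 0.023, 1.371, -0.057], TCP at [0.156, -0.631, 0.237] pointing down, gripper open.
Joint ranges: [-2.86, 2.86], [-0.3, 2.09], [-1.38, 1.24], [0.06, 2.45], [-1.56, 4.7], [0.09, 2.05], [-2.69, 2.69]. Speed limits (rad/s): [2.57, 2.57, 3.14, 3.14, 3.14, 3.14, 3.14].

### API

Orientations are given as a rotation vector (axis times angle).
In Python, from bench import ctrl gives the robot as it stands.
- The arm moves only by the tool send_rows, never from a script. Its argument "steps" is a list of rows, each an object of numbers: "tx", "ty", "tz": the shift along the tool's x, y, z in units of 60 mm (1.0 is 60 mm); "turn": the turn about the tool's z in units of 8 degrees (1.0 is 8 degrees); "grip": the opening, from 0 (shut) to 1 (fully open). A call has 1 to 12 rows; each row shifts and turns the commanded pose from where the row before left it, along the tool's axes as they then stand; what a row does not reach is not made up. A row lasts 1/8 s, in which the tool goes at most 62.5 mm and 10.7 degrees, less where a joint would pass 70% of its speed; a pose out of reach is approached as far as the arm can. A call is refused whole if a number of a shift passes 1 or a number of a turn 1, either way. A call with a gripper value outside its range is refused whole. The fingers move at their own pace and stop on an object; "newtons" is the grip in N (left out, the last holds). Time passes only in rows, so rows that do not move let the fingers close. It gives the time, the measured TCP pose, the force, the opening and the grip force at its end, in the units of the state.
- ctrl.get_state(): the state, without advancing time (a new reading comes with each control period).
- ctrl.get_image(name): name is "scene" or "top"; returns a dict with "pixels" (480x640x3 uint8, red, green, blue), "K" (3x3 intrinsics, pixels), "dist" ([k1, k2, p1, p2, k3] as OpenCV has them; the pictures are not rectified), "cam_to_world" (4x4, takes a point from camera to world coordinates). Camera axes: x right, y down, z forward; pixel columns grow to the right and rows downward; lengths in m; the calibration is good to about 2 mm. A picture is of the moment at which its call begins. There is no depth.
- ctrl.close_job(): hands the job in; it is judged then, once.
The state is a dict: "time": time; "joint_positions": joint angles; "qd": joint speeds; "joint_torque": joint torques, N m; "position": TCP position; "tool_rot": TCP orientation; "ft_force": force on the tool from outside, world axes, zero at the start; "torque": the same for the moment, N m; "grip_width": opening from 0.0 (shut) to 1.0 (fully open); "grip_force": force on a finger pad.
Only numpy, scipy, OpenCV 4.12 (cv2) and the standard library are available. Lean on these libraries where they do the work, as an engineer would, in place of code of your own. Each camera call takes 0.05 s, during which the arm holds its last target. There are 200 camera calls.

### The job

Close up the file rack: loosen the green clamp knob on the sliding bookend, push the bookend along until the four magazine files stand packed together against the end wall with no gaps (gently: do not push the spring of its orange plate right to the bottom), and then turn the knob fully tight again. When you let go, the orange plate must still be pressed in against the files, all files upright; leave the other things on the desk where they are.

Things in the scene. Friction and masses are not known exactly. Their poses are not given: they have to be found in the camera images.
- rack_top (a point): file rack on the desk: a pale wooden board 180 x 550 x 20 mm with a dark slot down the middle of its length. This point is the centre of the board's top (20 mm above the desk); its y axis runs along the slot (the bookend stands at the +y end, the end wall at the -y end), z up. The rack is fixed to the desk.
- wall_face (a point): white upright end wall, 160 mm wide, 14 mm thick, 150 mm tall, fixed on the rack near its -y end. This point is on the face that looks at the files, at the rack's top and on the slot; axes as the rack's
- plate_face (a point): the bookend's orange sprung press plate (120 mm wide, 110 mm tall, 6 mm thick), on the side of the bookend that faces the files. This point is the middle of its face, 62 mm above the rack's top; axes as the rack's
- press_plate (a joint): how far the orange plate is pressed back into the bookend against its spring: 0 (not pressed) to 12 mm (m; bottomed out); 1.3 N per mm
- bookend (a joint): slide of the whole white bookend along the slot (m): grows as it moves towards the end wall (rack -y), range 0 to 0.22. With the clamp loose it slides with about 4 N of friction; with the clamp tight it cannot be pushed. Its upright is a plate 130 mm wide, 12 mm thick, 132 mm tall, whose middle lies 25 mm behind (+y of) the front face of the orange plate
- foot_end (a point): middle of the outer (+y) end face of the bookend's white foot: the foot is a low block 60 mm wide, its top 28 mm above the rack's top, that runs from the upright 156 mm away from the files. This point is 15 mm above the rack's top; axes as the rack's. Pushing here along rack -y slides the bookend when it is loose
- knob_grip (a point): green clamp knob on top of the foot, 61 mm before its outer end: an upright bar 84 mm long, 16 mm thick and 28 mm tall on a vertical axis. This point is on the axis at the middle of the bar's height (bar top 14 mm above it; foot 33 mm below it); its x axis runs along the bar, which lies along the rack's x when the joint reads 0
- clamp_knob (a joint): angle of the clamp knob (rad), 0 fully tight to 1.9 fully loose; it grows anticlockwise seen from above. The clamp bites below about 0.7 and gets stiffer towards 0 (up to about 0.25 N m to turn)
- file_pink: pink magazine file (closed box), 150 mm deep (rack x), 30 to 50 mm thick (rack y), 175 mm tall, standing loose on the rack between end wall and bookend; origin at the centre of its underside, z up
- file_teal: teal magazine file (closed box), 150 mm deep (rack x), 30 to 50 mm thick (rack y), 190 mm tall, standing loose on the rack between end wall and bookend; origin at the centre of its underside, z up
- file_mustard: mustard magazine file (closed box), 150 mm deep (rack x), 30 to 50 mm thick (rack y), 165 mm tall, standing loose on the rack between end wall and bookend; origin at the centre of its underside, z up
- file_black: black magazine file (closed box), 150 mm deep (rack x), 30 to 50 mm thick (rack y), 180 mm tall, standing loose on the rack between end wall and bookend; origin at the centre of its underside, z up
- vase: yellow vase, 80 mm across, 175 mm tall; bystander, leave it where it is; origin at the centre of its underside
- mug: blue mug, 80 mm across, 92 mm tall, just beyond the rack's end wall; bystander, leave it where it is; origin at the centre of its underside
- notebook: red notebook, 150 x 210 x 16 mm; bystander, leave it where it is; origin at the centre of its underside
- stapler: red and black stapler, 150 x 36 x 45 mm, behind the rack; bystander, leave it where it is; origin at the centre of its underside
- glue_jar: white jar with a green cap, 64 mm across, 85 mm tall, behind the rack; bystander, leave it where it is; origin at the centre of its underside
Not all that is in view belongs to the job. What is shaped like the file_black but blue or red is not meant.

How it is judged:
On the way, in this order (a step that is already met when the one before it is completed fails the run):
1. the clamp knob is loosened (beyond 0.8 rad) (value of joint clamp_knob above 0.8 rad), for 0.1 s.
2. the files are packed together between end wall and bookend, the orange plate pressed in (y of plate_face in the frame of wall_face between 0.154 and 0.165 m and value of joint press_plate above 0.001 m), for 0.1 s.
At the end, for the whole second after the job is handed in: The orange plate's face leaves at most 5 mm of gaps in the row between it and the end wall, the plate is pressed in by more than 1 mm, the clamp knob is within 0.3 rad of fully tight, and all four files stand upright (tilted less than 0.1 rad) (all of step 2 and value of joint clamp_knob below 0.3 rad and angle between each of file_pink, file_teal, file_mustard, file_black's own z axis and vertical below 0.1 rad); the robot touches nothing.
It fails at once if the bookend is pushed so hard that the orange plate's spring bottoms out (pressed in more than 11.5 mm, about 15 N on the files) (value of joint press_plate above 0.0115 m).
It fails at once if a file falls over (tilts more than 0.6 rad) (angle between any of file_pink, file_teal, file_mustard, file_black's own z axis and vertical above 0.6 rad).
It fails at once if a bystander (vase, mug, notebook, stapler, glue jar) is moved more than 30 mm (distance of any of vase, mug, notebook, stapler, glue_jar from where it was at the start of the episode above 0.03 m).
It also fails if it takes over 51 s, if anything falls off the work surface, if the arm or the gripper's body presses on something with over 40 N, if the wrist force passes 120 N, or if a joint passes its speed limit or range.

## Working session

There is one attempt and no reset: what is moved stays moved. The work goes in short steps, Python scripts to look and compute and a tool call to move; the robot and the scene stay as the last step left them, time stands still between calls to the robot, and variables do not carry over. Pictures are saved under pics/ and viewed, at most 10 in all, crops included, and the job is handed in when it is done.

Besides the shell and the picture viewer there is one more tool, called after "Request:" as name([rows], argument=value, ...), one row to a line, values as JSON. send_rows: Moves the arm, as the interface text tells. Its arguments: {"type":"object","properties":{"steps":{"type":"array"},"newtons":{"type":"number"}},"required":["steps"]}

```bash
mkdir -p pics; ls
python3 - <<'E'
from bench import ctrl
import cv2,numpy as np
for n in("scene","top"):
    d=ctrl.get_image(n);cv2.imwrite(f"pics/{n}0.png",d["pixels"][:,:,::-1]);print(n,d["K"],d["dist"],np.round(d["cam_to_world"],4))
s=ctrl.get_state();print(s)
E
```

```text
pics
scene [[438.25646655   0.         321.38182998]
 [  0.         438.25646655 233.65782726]
 [  0.           0.           1.        ]] [-0.0315977  0.         0.         0.         0.       ] [[-8.562e-01 -4.514e-01  2.512e-01  2.319e-01]
 [-5.166e-01  7.479e-01 -4.169e-01  4.971e-01]
 [ 3.000e-04 -4.868e-01 -8.735e-01  9.686e-01]
 [ 0.000e+00  0.000e+00  0.000e+00  1.000e+00]]
top [[545.94067351   0.         336.31620007]
 [  0.         545.94067351 229.34479649]
 [  0.           0.           1.        ]] [-0.05632792  0.          0.          0.          0.        ] [[ 0.0253 -0.9976  0.0644  0.3784]
 [-0.9997 -0.0251  0.0032  0.0398]
 [-0.0016 -0.0644 -0.9979  1.4447]
 [ 0.      0.      0.      1.    ]]
{'time': 0.1, 'joint_positions': array([ 1.34209776,  0.32178505, -0.07011115,  1.45157273,  0.02261334,
        1.37080031, -0.056911  ]), 'qd': array([-8.29491675e-04, -1.03192580e-03, -7.97782990e-05, -9.54343652e-04,
       -7.02806070e-04,  7.99697187e-04, -5.80233971e-04]), 'joint_torque': array([-4.65205339e-04, -4.92572558e+01, -4.05943561e-01, -3.13398528e+01,
       -6.40379847e-02,  3.95157037e-02,  4.81832558e-05]), 'position': array([ 0.15612242, -0.63047549,  0.23553768]), 'tool_rot': array([-3.11672511e+00, -3.80309207e-01,  4.91203857e-04]), 'ft_force': array([0.14951055, 0.3226832 , 1.05980054]), 'torque': array([-0.02323267,  0.06051228, -0.01825412]), 'grip_force': 0.0, 'grip_width': 1.0046940304146756}
```

View pics/scene0.png

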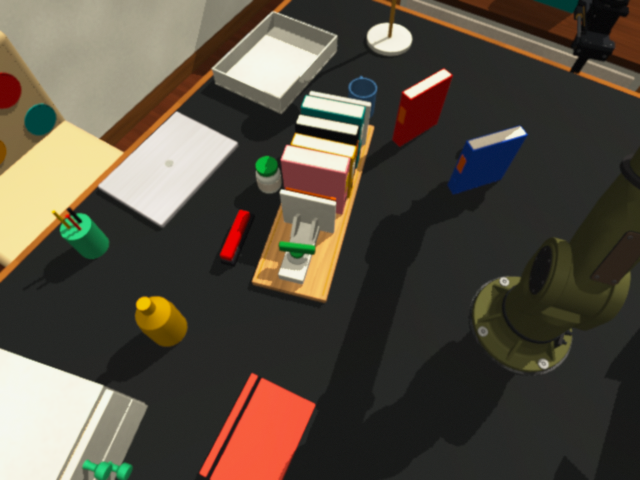

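View pics/top0.png

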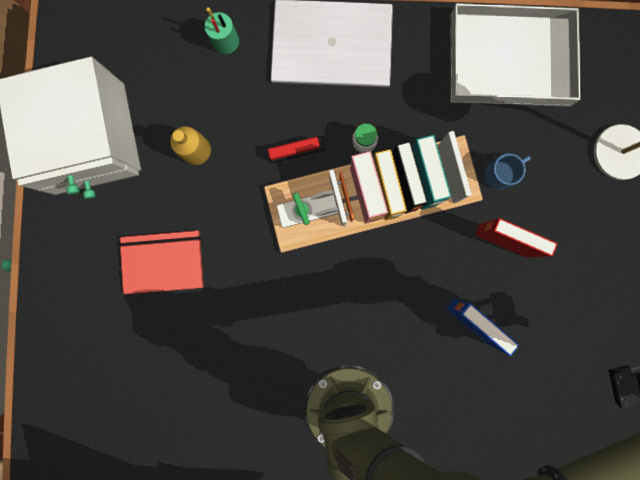

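The scene view shows the rack with the files at (300–370, 95–210) and the green knob at (297,247). In the top view the rack corners are about (264,186), (281,251), (482,199) and (466,136), with the knob at (301,208). I'll enlarge both views.

Run:
```python
import cv2
a=cv2.imread("pics/top0.png")[125:260,258:488];cv2.imwrite("pics/t1.png",cv2.resize(a,None,fx=3.4,fy=3.4,interpolation=2))
a=cv2.imread("pics/scene0.png")[180:305,245:385];cv2.imwrite("pics/s1.png",cv2.resize(a,None,fx=4.5,fy=4.5,interpolation=2))
```

```text
(no output)
```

View pics/t1.png

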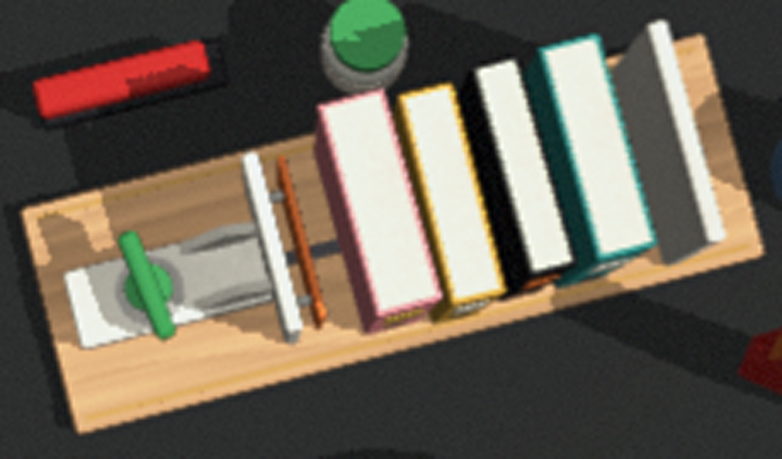

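View pics/s1.png

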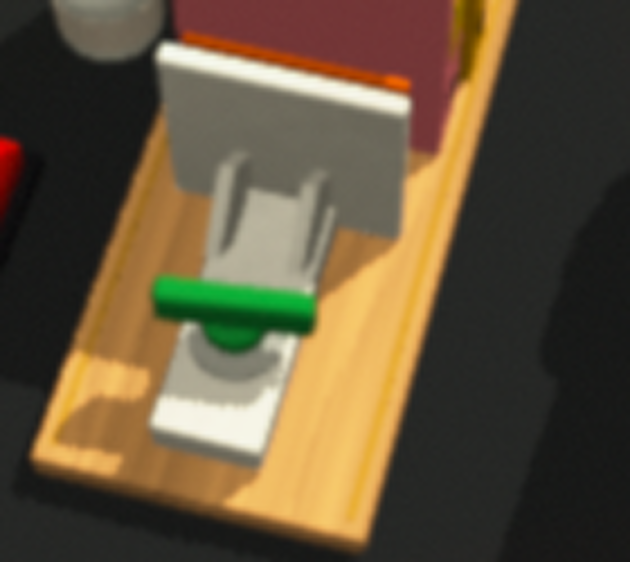

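```bash
cat > h.py <<'E'
import cv2,numpy as np
from bench import ctrl
def ray(d,px,z):
    p=cv2.undistortPoints(np.array([[px]],float),d["K"],np.array(d["dist"]))[0,0]
    T=np.array(d["cam_to_world"]);v=T[:3,:3]@np.r_[p,1];c=T[:3,3]
    return c+v*(z-c[2])/v[2]
def top(d,u,v,z): return ray(d,((u+.5)/3.4-.5+258,(v+.5)/3.4-.5+125),z)
def sc(d,u,v,z): return ray(d,((u+.5)/4.5-.5+245,(v+.5)/4.5-.5+180),z)
E
python3 - <<'E'
from h import *
np.set_printoptions(precision=4,suppress=True)
t=ctrl.get_image("top");s=ctrl.get_image("scene")
C=[top(t,*p,.02)[:2] for p in((22,209),(80,433),(763,254),(704,37))]
print(C,"sides",[np.linalg.norm(C[i]-C[i-1]) for i in range(4)])
c=np.mean(C,0);y=(C[0]+C[1]-C[2]-C[3]);y/=np.linalg.norm(y);x=np.array([y[1],-y[0]])
print("c",c,"y",y,"yaw y",np.degrees(np.arctan2(y[1],y[0])))
R=lambda p:(np.dot(p[:2]-c,x),np.dot(p[:2]-c,y))
def sh(n,p):print(n,p,"rack",np.round(R(p),4))
sh("sc cornerL",sc(s,36,460,.02));sh("sc cornerR",sc(s,362,548,.02))
sh("foot a",top(t,66,272,.048));sh("foot b",top(t,85,348,.048))
sh("sc foot a",sc(s,152,428,.048));sh("sc foot b",sc(s,260,464,.048))
sh("knob e1",top(t,128,234,.095));sh("knob e2",top(t,166,336,.095));sh("sc knob e1",sc(s,157,284,.095));sh("sc k e2",sc(s,314,302,.095))
sh("upr a",top(t,250,155,.152));sh("upr b",top(t,293,338,.152))
sh("pl a",top(t,284,158,.137));sh("pl b",top(t,322,325,.137))
sh("wall a",top(t,652,22,.17));sh("wall b",top(t,708,242,.17))
for n,z,a,b in(("pink",.195,(320,103),(372,320)),("pink-",.195,(384,92),(438,298)),("must",.185,(400,95),(455,305)),("must-",.185,(452,87),(504,290)),("black",.2,(475,70),(535,275)),("black-",.2,(517,62),(571,263)),("teal",.21,(542,48),(602,258)),("teal-",.21,(602,38),(653,243))):
    sh(n,(top(t,*a,z)+top(t,*b,z))/2)
E
```

```text
[array([0.5795, 0.2373]), array([0.4074, 0.1868]), array([ 0.559 , -0.3374]), array([ 0.7285, -0.2902])] sides [np.float64(0.5481767346602301), np.float64(0.1793427953637362), np.float64(0.5457220335795379), np.float64(0.17587028311169217)]
c [ 0.5686 -0.0509] y [-0.2749  0.9615] yaw y 105.95412503180138
sc cornerL [0.5757 0.2378 0.02  ] rack [0.0862 0.2756]
sc cornerR [0.4061 0.1916 0.02  ] rack [-0.0896  0.2778]
foot a [0.5283 0.1984 0.048 ] rack [0.0298 0.2508]
foot b [0.471  0.1822 0.048 ] rack [-0.0298  0.2509]
sc foot a [0.5253 0.2005 0.048 ] rack [0.0275 0.2536]
sc foot b [0.4678 0.1888 0.048 ] rack [-0.0311  0.2582]
knob e1 [0.5523 0.1485 0.095 ] rack [0.0392 0.1962]
knob e2 [0.4781 0.1185 0.095 ] rack [-0.0404  0.1877]
sc knob e1 [0.5519 0.149  0.095 ] rack [0.0389 0.1968]
sc k e2 [0.4792 0.117  0.095 ] rack [-0.0398  0.186 ]
upr a [0.603  0.0599 0.152 ] rack [0.0635 0.097 ]
upr b [0.4747 0.0265 0.152 ] rack [-0.069   0.1002]
pl a [0.6041 0.0359 0.137 ] rack [0.0579 0.0736]
pl b [0.4856 0.0061 0.137 ] rack [-0.0641  0.0776]
wall a [ 0.7012 -0.2189  0.17  ] rack [ 0.0813 -0.198 ]
wall b [ 0.5474 -0.2593  0.17  ] rack [-0.0777 -0.1945]
pink [ 0.5588 -0.0068  0.195 ] rack [0.0027 0.045 ]
pink- [ 0.5712 -0.0507  0.195 ] rack [ 0.0025 -0.0006]
must [ 0.5696 -0.0628  0.185 ] rack [-0.0023 -0.0117]
must- [ 0.5784 -0.0973  0.185 ] rack [-0.0033 -0.0473]
black [ 0.5874 -0.1138  0.2   ] rack [ 0.0008 -0.0656]
black- [ 0.595  -0.1401  0.2   ] rack [ 0.0008 -0.0931]
teal [ 0.6002 -0.1575  0.21  ] rack [ 0.0011 -0.1112]
teal- [ 0.6097 -0.1948  0.21  ] rack [-0.     -0.1497]
```

Request:
send_rows([
  {"tz": -1, "grip": 1},
  {"tx": 0.76, "ty": -0.44},
  {"tx": 0.76, "ty": -0.44},
  {"tx": 0.76, "ty": -0.44},
  {"tx": 0.76, "ty": -0.44},
  {"tx": 0.76, "ty": -0.44},
  {"tx": 0.76, "ty": -0.44},
  {"tx": 0.76, "ty": -0.44},
  {"tx": 0.76, "ty": -0.44},
  {"tx": 0.76, "ty": -0.44},
  {},
  {},
])

```text
validation failed for argument at $.st...
```

```bash
cat >> h.py <<'E'
from scipy.spatial.transform import Rotation as Ro
c0=np.array([.5686,-.0509]);ry=np.array([-.2749,.9615]);rx=np.array([.9615,.2749])
def st():
    s=ctrl.get_state();M=Ro.from_rotvec(s["tool_rot"]).as_matrix();p=s["position"]
    print("t",round(s["time"],2),"p",np.round(p,4),"rack",np.round([(p[:2]-c0)@rx,(p[:2]-c0)@ry],4),"yaw rel rack deg",round(np.degrees(np.arctan2(M[1,0],M[0,0]))-15.95,2),"grip",round(s["grip_width"],3),round(s["grip_force"],1))
    F=s["ft_force"];print("F rack",np.round([F[:2]@rx,F[:2]@ry,F[2]],2),"T",np.round(s["torque"],2),"q",np.round(s["joint_positions"],2),"z tilt",np.round(M[:2,2],3))
    return p,M
def go(tr,z=None):
    p,M=st();t=c0+tr[0]*rx+tr[1]*ry
    D=np.r_[t,z if z else p[2]]-p
    print("units",np.round(M.T@D/.06,3))
E
python3 -c "
from h import *
go((0,.19))"
```

```text
t 0.2 p [ 0.1561 -0.6306  0.2359] rack [-0.556 -0.444] yaw rel rack deg -2.04 grip 0.999 0.0
F rack [-0.16  0.16  0.42] T [ 0.02 -0.03  0.01] q [ 1.34  0.32 -0.07  1.45  0.02  1.37 -0.06] z tilt [-0.     0.001]
units [  8.883 -10.891   0.012]
```

Request:
send_rows([
  {"tx": 0.0, "ty": 0.0, "tz": -0.9, "turn": 0.0, "grip": 1.0},
  {"tx": 0.76, "ty": -0.44, "tz": 0.0, "turn": 0.0, "grip": 1.0},
  {"tx": 0.76, "ty": -0.44, "tz": 0.0, "turn": 0.0, "grip": 1.0},
  {"tx": 0.76, "ty": -0.44, "tz": 0.0, "turn": 0.0, "grip": 1.0},
  {"tx": 0.76, "ty": -0.44, "tz": 0.0, "turn": 0.0, "grip": 1.0},
  {"tx": 0.76, "ty": -0.44, "tz": 0.0, "turn": 0.0, "grip": 1.0},
  {"tx": 0.76, "ty": -0.44, "tz": 0.0, "turn": 0.0, "grip": 1.0},
  {"tx": 0.76, "ty": -0.44, "tz": 0.0, "turn": 0.0, "grip": 1.0},
  {"tx": 0.76, "ty": -0.44, "tz": 0.0, "turn": 0.0, "grip": 1.0},
  {"tx": 0.76, "ty": -0.44, "tz": 0.0, "turn": 0.0, "grip": 1.0},
  {"tx": 0.0, "ty": 0.0, "tz": 0.0, "turn": 0.0, "grip": 1.0},
  {"tx": 0.0, "ty": 0.0, "tz": 0.0, "turn": 0.0, "grip": 1.0},
])

```text
time: 1.7
position: [0.497, -0.3021, 0.2903]
tool_rot: [3.118, 0.38, -0.002]
ft_force: [-0.3, 0.0, -0.3]
grip_width: 1.004
grip_force: 0.0
```

```bash
python3 -c "
from h import *
go((0,.19))"
```

```text
t 1.7 p [ 0.497  -0.3021  0.2903] rack [-0.1379 -0.2219] yaw rel rack deg -2.04 grip 1.004 0.0
F rack [-0.3   0.13 -0.27] T [ 0.01  0.01 -0.03] q [ 0.84  0.18 -0.39  1.53  0.07  1.45 -0.88] z tilt [-0.001 -0.001]
units [ 2.051e+00 -6.942e+00 -4.000e-03]
```

Request:
send_rows([
  {"tx": 0.205, "ty": -0.694, "tz": 0.0, "turn": 0.0, "grip": 1.0},
  {"tx": 0.205, "ty": -0.694, "tz": 0.0, "turn": 0.0, "grip": 1.0},
  {"tx": 0.205, "ty": -0.694, "tz": 0.0, "turn": 0.0, "grip": 1.0},
  {"tx": 0.205, "ty": -0.694, "tz": 0.0, "turn": 0.0, "grip": 1.0},
  {"tx": 0.205, "ty": -0.694, "tz": 0.0, "turn": 0.0, "grip": 1.0},
  {"tx": 0.205, "ty": -0.694, "tz": 0.0, "turn": 0.0, "grip": 1.0},
  {"tx": 0.205, "ty": -0.694, "tz": 0.0, "turn": 0.0, "grip": 1.0},
  {"tx": 0.205, "ty": -0.694, "tz": 0.0, "turn": 0.0, "grip": 1.0},
  {"tx": 0.205, "ty": -0.694, "tz": 0.0, "turn": 0.0, "grip": 1.0},
  {"tx": 0.205, "ty": -0.694, "tz": 0.0, "turn": 0.0, "grip": 1.0},
  {"tx": 0.0, "ty": 0.0, "tz": 0.0, "turn": -0.55, "grip": 1.0},
  {"tx": 0.0, "ty": 0.0, "tz": 0.0, "turn": -0.55, "grip": 1.0},
])

```text
time: 3.2
position: [0.517, 0.1306, 0.2904]
tool_rot: [3.079, 0.619, -0.0]
ft_force: [0.0, 0.4, -0.5]
grip_width: 0.999
grip_force: 0.0
```

```bash
python3 -c "
from h import *
go((0,.19),.099)"
```

```text
t 3.2 p [0.517  0.1306 0.2904] rack [0.0003 0.1887] yaw rel rack deg 6.79 grip 0.999 0.0
F rack [ 0.12  0.38 -0.47] T [-0.05 -0.06  0.03] q [ 0.42  0.1  -0.76  1.63  0.07  1.44 -1.52] z tilt [-0.    -0.001]
units [-1.00e-03 -2.60e-02  3.19e+00]
```

Request:
send_rows([
  {"tx": 0.0, "ty": -0.02, "tz": 0.8, "turn": 0.0, "grip": 1.0},
  {"tx": 0.0, "ty": 0.0, "tz": 0.8, "turn": 0.0, "grip": 1.0},
  {"tx": 0.0, "ty": 0.0, "tz": 0.8, "turn": 0.0, "grip": 1.0},
  {"tx": 0.0, "ty": 0.0, "tz": 0.5, "turn": 0.0, "grip": 1.0},
  {"tx": 0.0, "ty": 0.0, "tz": 0.29, "turn": 0.0, "grip": 1.0},
  {"tx": 0.0, "ty": 0.0, "tz": 0.0, "turn": 0.0, "grip": 1.0},
])

```text
time: 3.95
position: [0.5165, 0.1321, 0.0989]
tool_rot: [3.08, 0.616, -0.001]
ft_force: [0.3, -0.6, -0.3]
grip_width: 0.998
grip_force: 0.0
```

```bash
python3 -c "
from h import *
go((0,.19),.099)
for n in ('scene','top'):cv2.imwrite(f'pics/{n}2.png',ctrl.get_image(n)['pixels'][:,:,::-1])
a=cv2.imread('pics/scene2.png')[150:310,230:410];b=cv2.imread('pics/top2.png')[140:260,250:385]
a=cv2.resize(a,(400,356));b=cv2.resize(b,(400,356));cv2.imwrite('pics/both2.png',np.hstack([a,b]))
"
```

```text
t 3.95 p [0.5165 0.1321 0.0989] rack [0.0002 0.1903] yaw rel rack deg 6.67 grip 0.998 0.0
F rack [ 0.12 -0.66 -0.29] T [-0.01 -0.03  0.  ] q [ 0.36  0.27 -0.75  1.88  0.2   1.07 -1.64] z tilt [-0.001 -0.   ]
units [-0.004  0.004 -0.002]
```

View pics/both2.png

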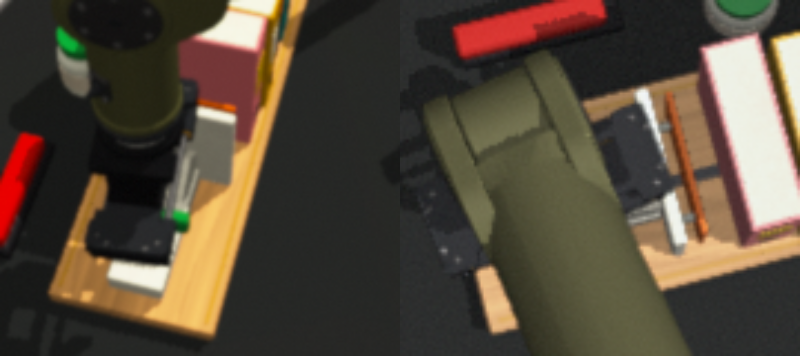

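The gripper straddles the green knob. Its body reaches just over the upright's top edge (top view crop, about (650,170)), and there is no contact force. Next I'll close the fingers.

Request:
send_rows([
  {"tx": 0.0, "ty": 0.0, "tz": 0.0, "turn": 0.0, "grip": 0.0},
  {"tx": 0.0, "ty": 0.0, "tz": 0.0, "turn": 0.0, "grip": 0.0},
  {"tx": 0.0, "ty": 0.0, "tz": 0.0, "turn": 0.0, "grip": 0.0},
  {"tx": 0.0, "ty": 0.0, "tz": 0.0, "turn": 0.0, "grip": 0.0},
  {"tx": 0.0, "ty": 0.0, "tz": 0.0, "turn": 0.0, "grip": 0.0},
  {"tx": 0.0, "ty": 0.0, "tz": 0.0, "turn": 0.0, "grip": 0.0},
  {"tx": 0.0, "ty": 0.0, "tz": 0.0, "turn": 0.0, "grip": 0.0},
  {"tx": 0.0, "ty": 0.0, "tz": 0.0, "turn": 0.0, "grip": 0.0},
], newtons=40)

```text
time: 5.05
position: [0.5157, 0.1346, 0.0991]
tool_rot: [-3.078, -0.619, 0.001]
ft_force: [1.1, -0.4, -0.8]
grip_width: 0.174
grip_force: 40.1
```

```bash
python3 -c "
from h import *
st()"
```

```text
t 5.05 p [0.5157 0.1346 0.0991] rack [0.0002 0.1929] yaw rel rack deg 6.78 grip 0.174 40.1
F rack [ 0.96 -0.72 -0.78] T [-0.51 -0.19  0.08] q [ 0.36  0.27 -0.75  1.88  0.2   1.07 -1.64] z tilt [-0.001  0.002]
```

Request:
send_rows([
  {"tx": 0.0, "ty": -0.04, "tz": 0.0, "turn": -0.8, "grip": 0.0},
  {"tx": 0.0, "ty": 0.0, "tz": 0.0, "turn": -0.8, "grip": 0.0},
  {"tx": 0.0, "ty": 0.0, "tz": 0.0, "turn": -0.8, "grip": 0.0},
  {"tx": 0.0, "ty": 0.0, "tz": 0.0, "turn": -0.8, "grip": 0.0},
  {"tx": 0.0, "ty": 0.0, "tz": 0.0, "turn": 0.0, "grip": 0.0},
])

```text
time: 5.68
position: [0.5157, 0.1346, 0.099]
tool_rot: [2.867, 1.283, 0.0]
ft_force: [0.7, -1.7, -1.6]
grip_width: 0.176
grip_force: 40.0
```

```bash
python3 -c "
from h import *
st()"
```

```text
t 5.67 p [0.5157 0.1346 0.099 ] rack [0.0002 0.1929] yaw rel rack deg 32.28 grip 0.176 40.0
F rack [ 0.22 -1.85 -1.59] T [-0.4  -0.36  0.13] q [ 0.42  0.28 -0.82  1.88  0.23  1.08 -1.22] z tilt [ 0.    -0.001]
```

Request:
send_rows([
  {"tx": 0.0, "ty": 0.0, "tz": 0.0, "turn": -0.8, "grip": 0.0},
  {"tx": 0.0, "ty": 0.0, "tz": 0.0, "turn": -0.8, "grip": 0.0},
  {"tx": 0.0, "ty": 0.0, "tz": 0.0, "turn": -0.8, "grip": 0.0},
  {"tx": 0.0, "ty": 0.0, "tz": 0.0, "turn": -0.8, "grip": 0.0},
  {"tx": 0.0, "ty": 0.0, "tz": 0.0, "turn": -0.8, "grip": 0.0},
  {"tx": 0.0, "ty": 0.0, "tz": 0.0, "turn": 0.0, "grip": 0.0},
  {"tx": 0.0, "ty": 0.0, "tz": 0.0, "turn": 0.0, "grip": 0.0},
])

```text
time: 6.55
position: [0.5158, 0.1346, 0.099]
tool_rot: [2.403, 2.022, -0.0]
ft_force: [3.5, -2.8, -3.1]
grip_width: 0.179
grip_force: 40.0
```

```bash
python3 -c "
from h import *
go((0,.183))"
```

```text
t 6.55 p [0.5158 0.1346 0.099 ] rack [0.0002 0.1928] yaw rel rack deg 64.19 grip 0.179 40.0
F rack [ 2.63 -3.64 -3.11] T [-0.71 -0.78  0.11] q [ 0.49  0.31 -0.91  1.88  0.27  1.09 -0.69] z tilt [ 0.001 -0.001]
units [-0.149  0.068  0.   ]
```

Request:
send_rows([
  {"tx": -0.09, "ty": 0.044, "tz": 0.0, "turn": 0.0, "grip": 0.0},
  {"tx": -0.09, "ty": 0.044, "tz": 0.0, "turn": 0.0, "grip": 0.0},
  {"tx": -0.09, "ty": 0.044, "tz": 0.0, "turn": 0.0, "grip": 0.0},
  {"tx": -0.09, "ty": 0.044, "tz": 0.0, "turn": 0.0, "grip": 0.0},
  {"tx": -0.09, "ty": 0.044, "tz": 0.0, "turn": 0.0, "grip": 0.0},
  {"tx": 0.0, "ty": 0.0, "tz": 0.0, "turn": 0.0, "grip": 0.0},
])

```text
time: 7.3
position: [0.5242, 0.1055, 0.0991]
tool_rot: [2.402, 2.024, -0.001]
ft_force: [2.2, 1.5, -3.5]
grip_width: 0.177
grip_force: 40.0
```

```bash
python3 -c "
from h import *
st()"
```

```text
t 7.3 p [0.5242 0.1055 0.0991] rack [0.0003 0.1626] yaw rel rack deg 64.29 grip 0.177 40.0
F rack [ 2.55  0.82 -3.54] T [ 0.54 -0.62  0.03] q [ 0.54  0.31 -0.89  1.87  0.27  1.09 -0.63] z tilt [ 0.    -0.001]
```

Request:
send_rows([
  {"tx": -0.06, "ty": 0.029, "tz": 0.0, "turn": 0.0, "grip": 0.0},
  {"tx": -0.06, "ty": 0.029, "tz": 0.0, "turn": 0.0, "grip": 0.0},
  {"tx": -0.06, "ty": 0.029, "tz": 0.0, "turn": 0.0, "grip": 0.0},
  {"tx": -0.06, "ty": 0.029, "tz": 0.0, "turn": 0.0, "grip": 0.0},
  {"tx": -0.06, "ty": 0.029, "tz": 0.0, "turn": 0.0, "grip": 0.0},
  {"tx": -0.06, "ty": 0.029, "tz": 0.0, "turn": 0.0, "grip": 0.0},
  {"tx": -0.06, "ty": 0.029, "tz": 0.0, "turn": 0.0, "grip": 0.0},
  {"tx": -0.06, "ty": 0.029, "tz": 0.0, "turn": 0.0, "grip": 0.0},
  {"tx": -0.06, "ty": 0.029, "tz": 0.0, "turn": 0.0, "grip": 0.0},
  {"tx": -0.06, "ty": 0.029, "tz": 0.0, "turn": 0.0, "grip": 0.0},
  {"tx": 0.0, "ty": 0.0, "tz": 0.0, "turn": 0.0, "grip": 0.0},
])

```text
time: 8.68
position: [0.5345, 0.0695, 0.099]
tool_rot: [-2.399, -2.026, -0.001]
ft_force: [1.3, 6.4, -3.9]
grip_width: 0.175
grip_force: 40.0
```

```bash
python3 -c "
from h import *
st()
cv2.imwrite('pics/top3.png',cv2.resize(ctrl.get_image('top')['pixels'][125:260,258:488,::-1],None,fx=3.4,fy=3.4,interpolation=2))"
```

```text
t 8.68 p [0.5345 0.0695 0.099 ] rack [0.0003 0.1251] yaw rel rack deg 64.4 grip 0.175 40.0
F rack [ 3.01  5.81 -3.87] T [ 1.4  -0.38 -0.01] q [ 0.59  0.31 -0.88  1.86  0.27  1.09 -0.56] z tilt [-0.001  0.002]
```

View pics/top3.png

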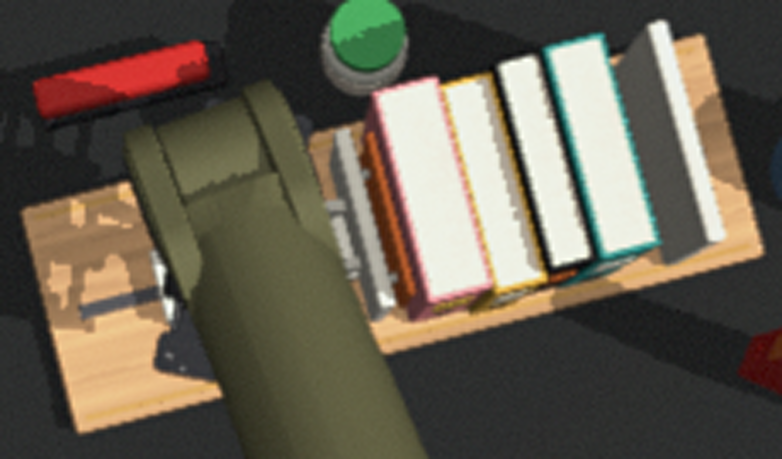

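The files are packed together, and teal (top edge about (604,38)) has just started to move. About 38 mm remains to the wall.

Request:
send_rows([
  {"tx": -0.06, "ty": 0.029, "tz": 0.0, "turn": 0.0, "grip": 0.0},
  {"tx": -0.06, "ty": 0.029, "tz": 0.0, "turn": 0.0, "grip": 0.0},
  {"tx": -0.06, "ty": 0.029, "tz": 0.0, "turn": 0.0, "grip": 0.0},
  {"tx": -0.06, "ty": 0.029, "tz": 0.0, "turn": 0.0, "grip": 0.0},
  {"tx": -0.06, "ty": 0.029, "tz": 0.0, "turn": 0.0, "grip": 0.0},
  {"tx": -0.06, "ty": 0.029, "tz": 0.0, "turn": 0.0, "grip": 0.0},
  {"tx": 0.0, "ty": 0.0, "tz": 0.0, "turn": 0.0, "grip": 0.0},
])

```text
time: 9.6
position: [0.5411, 0.0466, 0.099]
tool_rot: [-2.399, -2.025, -0.001]
ft_force: [1.8, 6.5, -4.2]
grip_width: 0.178
grip_force: 40.0
```

```bash
python3 -c "
from h import *
st()"
```

```text
t 9.6 p [0.5411 0.0466 0.099 ] rack [0.0004 0.1013] yaw rel rack deg 64.4 grip 0.178 40.0
F rack [ 3.53  5.74 -4.24] T [ 1.38 -0.4  -0.  ] q [ 0.62  0.32 -0.86  1.85  0.27  1.09 -0.51] z tilt [-0.001  0.002]
```

Request:
send_rows([
  {"tx": -0.06, "ty": 0.029, "tz": 0.0, "turn": 0.0, "grip": 0.0},
  {"tx": -0.06, "ty": 0.029, "tz": 0.0, "turn": 0.0, "grip": 0.0},
  {"tx": 0.0, "ty": 0.0, "tz": 0.0, "turn": 0.0, "grip": 0.0},
])

```text
time: 9.98
position: [0.5433, 0.0389, 0.099]
tool_rot: [-2.399, -2.025, -0.001]
ft_force: [1.9, 6.4, -4.2]
grip_width: 0.178
grip_force: 40.0
```

```bash
python3 -c "
from h import *
st()
cv2.imwrite('pics/top4.png',cv2.resize(ctrl.get_image('top')['pixels'][125:240,358:488,::-1],None,fx=5,fy=5,interpolation=2))"
```

```text
t 9.97 p [0.5433 0.0389 0.099 ] rack [0.0004 0.0933] yaw rel rack deg 64.4 grip 0.178 40.0
F rack [ 3.56  5.66 -4.2 ] T [ 1.35 -0.38  0.03] q [ 0.63  0.32 -0.86  1.85  0.27  1.09 -0.5 ] z tilt [-0.001  0.002]
```

View pics/top4.png

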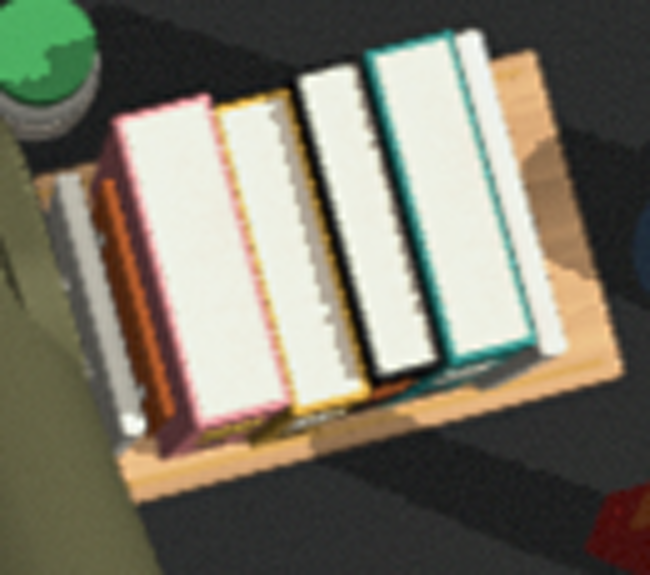

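The row is close to the wall: teal's right edge at (535,345) against the wall top at (560,350). From here I'll creep and watch the force.

Request:
send_rows([
  {"tx": -0.045, "ty": 0.0217, "tz": 0.0, "turn": 0.0, "grip": 0.0},
  {"tx": 0.0, "ty": 0.0, "tz": 0.0, "turn": 0.0, "grip": 0.0},
])

```text
time: 10.28
position: [0.5441, 0.0364, 0.099]
tool_rot: [-2.398, -2.026, -0.001]
ft_force: [0.8, 7.2, -3.4]
grip_width: 0.18
grip_force: 40.0
```

```bash
python3 -c "
from h import *
st()"
```

```text
t 10.28 p [0.5441 0.0364 0.099 ] rack [0.0004 0.0907] yaw rel rack deg 64.42 grip 0.18 40.0
F rack [ 2.76  6.67 -3.44] T [ 1.46 -0.4  -0.04] q [ 0.63  0.33 -0.86  1.85  0.27  1.09 -0.5 ] z tilt [-0.001  0.002]
```

Request:
send_rows([
  {"tx": -0.03, "ty": 0.0145, "tz": 0.0, "turn": 0.0, "grip": 0.0},
  {"tx": 0.0, "ty": 0.0, "tz": 0.0, "turn": 0.0, "grip": 0.0},
])

```text
time: 10.52
position: [0.5446, 0.0346, 0.099]
tool_rot: [-2.398, -2.026, -0.001]
ft_force: [0.9, 6.7, -3.9]
grip_width: 0.178
grip_force: 40.0
```

```bash
python3 -c "
from h import *
st()"
```

```text
t 10.53 p [0.5446 0.0346 0.099 ] rack [0.0004 0.0888] yaw rel rack deg 64.42 grip 0.178 40.0
F rack [ 2.67  6.21 -3.93] T [ 1.54 -0.34 -0.02] q [ 0.64  0.33 -0.86  1.85  0.27  1.09 -0.49] z tilt [-0.001  0.002]
```

Request:
send_rows([
  {"tx": -0.03, "ty": 0.0145, "tz": 0.0, "turn": 0.0, "grip": 0.0},
  {"tx": 0.0, "ty": 0.0, "tz": 0.0, "turn": 0.0, "grip": 0.0},
])

```text
time: 10.78
position: [0.5451, 0.0327, 0.099]
tool_rot: [-2.398, -2.026, -0.001]
ft_force: [0.1, 6.7, -3.4]
grip_width: 0.181
grip_force: 40.0
```

```bash
python3 -c "
from h import *
st()"
```

```text
t 10.78 p [0.5451 0.0327 0.099 ] rack [0.0004 0.0868] yaw rel rack deg 64.43 grip 0.181 40.0
F rack [ 1.93  6.42 -3.43] T [ 1.52 -0.32 -0.01] q [ 0.64  0.33 -0.86  1.85  0.27  1.09 -0.49] z tilt [-0.001  0.002]
```

Request:
send_rows([
  {"tx": -0.03, "ty": 0.0145, "tz": 0.0, "turn": 0.0, "grip": 0.0},
  {"tx": 0.0, "ty": 0.0, "tz": 0.0, "turn": 0.0, "grip": 0.0},
])

```text
time: 11.02
position: [0.5457, 0.0308, 0.099]
tool_rot: [-2.398, -2.026, -0.001]
ft_force: [1.1, 6.8, -4.1]
grip_width: 0.179
grip_force: 40.0
```

```bash
python3 -c "
from h import *
st()"
```

```text
t 11.03 p [0.5457 0.0308 0.099 ] rack [0.0004 0.0849] yaw rel rack deg 64.43 grip 0.179 40.0
F rack [ 2.89  6.25 -4.09] T [ 1.53 -0.34 -0.05] q [ 0.64  0.33 -0.86  1.85  0.27  1.09 -0.49] z tilt [-0.001  0.002]
```

Request:
send_rows([
  {"tx": -0.03, "ty": 0.0145, "tz": 0.0, "turn": 0.0, "grip": 0.0},
  {"tx": 0.0, "ty": 0.0, "tz": 0.0, "turn": 0.0, "grip": 0.0},
])

```text
time: 11.28
position: [0.5462, 0.0291, 0.099]
tool_rot: [-2.398, -2.026, -0.001]
ft_force: [0.8, 7.8, -3.7]
grip_width: 0.179
grip_force: 40.0
```

```bash
python3 -c "
from h import *
st()"
```

```text
t 11.28 p [0.5462 0.0291 0.099 ] rack [0.0004 0.083 ] yaw rel rack deg 64.43 grip 0.179 40.0
F rack [ 2.91  7.3  -3.73] T [ 1.63 -0.27 -0.04] q [ 0.64  0.33 -0.86  1.84  0.27  1.09 -0.48] z tilt [-0.001  0.003]
```

Request:
send_rows([
  {"tx": -0.03, "ty": 0.0145, "tz": 0.0, "turn": 0.0, "grip": 0.0},
  {"tx": 0.0, "ty": 0.0, "tz": 0.0, "turn": 0.0, "grip": 0.0},
])

```text
time: 11.52
position: [0.5465, 0.0278, 0.099]
tool_rot: [-2.397, -2.026, -0.002]
ft_force: [-0.2, 9.5, -3.5]
grip_width: 0.177
grip_force: 40.0
```

```bash
python3 -c "
from h import *
st()"
```

```text
t 11.53 p [0.5465 0.0278 0.099 ] rack [0.0004 0.0817] yaw rel rack deg 64.45 grip 0.177 40.0
F rack [ 2.39  9.22 -3.52] T [ 1.79 -0.2   0.02] q [ 0.64  0.33 -0.85  1.84  0.27  1.09 -0.48] z tilt [-0.002  0.003]
```

The force rise shows the row is against the wall, with an estimated 6.5 mm of plate compression. Now I'll tighten.

Request:
send_rows([
  {"tx": 0.0, "ty": 0.0, "tz": 0.0, "turn": 0.7, "grip": 0.0},
  {"tx": 0.0, "ty": 0.0, "tz": 0.0, "turn": 0.7, "grip": 0.0},
  {"tx": 0.0, "ty": 0.0, "tz": 0.0, "turn": 0.7, "grip": 0.0},
  {"tx": 0.0, "ty": 0.0, "tz": 0.0, "turn": 0.7, "grip": 0.0},
  {"tx": 0.0, "ty": 0.0, "tz": 0.0, "turn": 0.7, "grip": 0.0},
  {"tx": 0.0, "ty": 0.0, "tz": 0.0, "turn": 0.0, "grip": 0.0},
])

```text
time: 12.28
position: [0.5465, 0.0279, 0.0991]
tool_rot: [-2.816, -1.385, 0.0]
ft_force: [0.5, 7.8, -3.5]
grip_width: 0.18
grip_force: 40.0
```

```bash
python3 -c "
from h import *
st()"
```

```text
t 12.28 p [0.5465 0.0279 0.0991] rack [0.0004 0.0818] yaw rel rack deg 36.43 grip 0.18 40.0
F rack [ 2.66  7.37 -3.45] T [ 1.78 -0.11 -0.04] q [ 0.58  0.31 -0.77  1.85  0.24  1.09 -0.94] z tilt [-0.002  0.003]
```

Request:
send_rows([
  {"tx": 0.0, "ty": 0.0, "tz": 0.0, "turn": 0.7, "grip": 0.0},
  {"tx": 0.0, "ty": 0.0, "tz": 0.0, "turn": 0.7, "grip": 0.0},
  {"tx": 0.0, "ty": 0.0, "tz": 0.0, "turn": 0.7, "grip": 0.0},
  {"tx": 0.0, "ty": 0.0, "tz": 0.0, "turn": 0.7, "grip": 0.0},
  {"tx": 0.0, "ty": 0.0, "tz": 0.0, "turn": 0.7, "grip": 0.0},
  {"tx": 0.0, "ty": 0.0, "tz": 0.0, "turn": 0.7, "grip": 0.0},
  {"tx": 0.0, "ty": 0.0, "tz": 0.0, "turn": 0.2, "grip": 0.0},
  {"tx": 0.0, "ty": 0.0, "tz": 0.0, "turn": 0.0, "grip": 0.0},
])

```text
time: 13.28
position: [0.5464, 0.0279, 0.0991]
tool_rot: [-3.103, -0.47, 0.002]
ft_force: [-1.5, 8.0, -3.0]
grip_width: 0.181
grip_force: 40.0
```

```bash
python3 -c "
from h import *
st()"
```

```text
t 13.28 p [0.5464 0.0279 0.0991] rack [0.0003 0.0819] yaw rel rack deg 1.29 grip 0.181 40.0
F rack [ 0.79  8.04 -2.99] T [1.8  0.09 0.22] q [ 0.5   0.28 -0.68  1.85  0.2   1.08 -1.52] z tilt [-0.002  0.003]
```

Request:
send_rows([
  {"tx": 0.0, "ty": -0.04, "tz": 0.0, "turn": 0.0, "grip": 0.0},
  {"tx": 0.0, "ty": 0.0, "tz": 0.0, "turn": 0.0, "grip": 0.5},
  {"tx": 0.0, "ty": 0.0, "tz": 0.0, "turn": 0.0, "grip": 0.5},
  {"tx": 0.0, "ty": 0.0, "tz": 0.0, "turn": 0.0, "grip": 0.5},
  {"tx": 0.0, "ty": 0.0, "tz": 0.0, "turn": 0.0, "grip": 0.5},
  {"tx": 0.0, "ty": 0.0, "tz": -0.4, "turn": 0.0, "grip": 0.5},
  {"tx": 0.0, "ty": 0.0, "tz": -0.8, "turn": 0.0, "grip": 0.5},
  {"tx": 0.0, "ty": 0.0, "tz": -0.8, "turn": 0.0, "grip": 0.5},
  {"tx": 0.0, "ty": 0.0, "tz": -0.8, "turn": 0.0, "grip": 0.5},
  {"tx": 0.0, "ty": 0.0, "tz": -0.6, "turn": 0.0, "grip": 0.5},
])

```text
time: 14.52
position: [0.547, 0.0272, 0.3056]
tool_rot: [3.106, 0.467, 0.003]
ft_force: [1.2, 0.4, -0.6]
grip_width: 0.503
grip_force: 0.0
```

Request:
send_rows([
  {"tx": 0.0, "ty": -0.9, "tz": 0.0, "turn": 0.0, "grip": 0.5},
  {"tx": 0.0, "ty": -0.9, "tz": 0.0, "turn": 0.0, "grip": 0.5},
  {"tx": 0.0, "ty": -0.9, "tz": 0.0, "turn": 0.0, "grip": 0.5},
  {"tx": 0.0, "ty": -0.9, "tz": 0.0, "turn": 0.0, "grip": 0.5},
  {"tx": 0.0, "ty": -0.9, "tz": 0.0, "turn": 0.0, "grip": 0.5},
  {"tx": 0.0, "ty": 0.0, "tz": 0.0, "turn": 0.0, "grip": 0.5},
])

```text
time: 15.28
position: [0.4641, 0.2905, 0.3036]
tool_rot: [-3.102, -0.482, 0.0]
ft_force: [0.9, -1.0, 1.0]
grip_width: 0.499
grip_force: 0.0
```

```bash
python3 -c "
from h import *
st()
cv2.imwrite('pics/top5.png',cv2.resize(ctrl.get_image('top')['pixels'][125:260,258:488,::-1],None,fx=3.4,fy=3.4,interpolation=2))"
```

```text
t 15.28 p [0.4641 0.2905 0.3036] rack [-0.0066  0.357 ] yaw rel rack deg 1.72 grip 0.499 0.0
F rack [ 0.61 -1.18  0.99] T [-0.03  0.02  0.01] q [ 0.22  0.16 -0.91  1.58  0.12  1.47 -1.96] z tilt [-0.001  0.002]
```

View pics/top5.png

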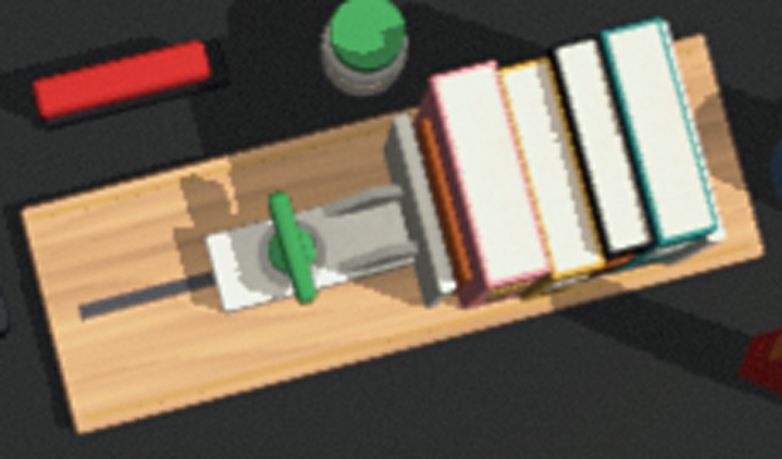

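The row is flush at the wall (teal at (715,235) against the wall top) and the knob bar, (279,197) to (306,297), is nearly square to the slot. One quick check of plate compression before handing in.

```bash
python3 -c "
from h import *
t=ctrl.get_image('top')
f=lambda n,*p:print(n,[(np.round((top(t,u,v,z)[:2]-c0)@ry,4)) for u,v,z in p])
f('foot',(206,238,.048),(225,310,.048))
f('knob',(279,197,.095),(306,297,.095))
f('upr',(405,117,.152),(441,298,.152))
f('plate',(427,120,.137),(470,288,.137))
f('pinkL',(432,77,.195),(487,288,.195));f('tealR',(664,20,.21),(716,230,.21))
"
```

```text
foot [np.float64(0.1417), np.float64(0.1414)]
knob [np.float64(0.0824), np.float64(0.0817)]
upr [np.float64(-0.0154), np.float64(-0.0071)]
plate [np.float64(-0.0319), np.float64(-0.0305)]
pinkL [np.float64(-0.0352), np.float64(-0.0341)]
tealR [np.float64(-0.1956), np.float64(-0.1914)]
```

```bash
python3 -c "
from bench import ctrl
print(ctrl.close_job())"
```

```text
the job is handed in; nothing more can be done
None
```

I loosened the knob, pushed the bookend until the four files were packed against the end wall, and turned the knob back to about 1° from fully tight. The job is handed in with the orange plate still pressed in (about 3 mm by camera, about 6.5 mm by force); no verdict was returned.

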